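# Sort salvaged fuses and put the sound ones through the spray-cleaning drawer

## Robot

A 6-joint arm with a two-finger parallel gripper is mounted at the origin on the work surface. World frame = base frame: x ahead of the robot, y to its left, z up, the work surface at z = 0. Lengths are in m, angles in rad, forces in N, time in s.
With the tool pointing down it reaches from about 0.3 to 0.825 m from the base axis. Payload 5.4 kg.
Tool frame: the origin (TCP) lies at the very end of the fingers, on their centre line; the grasp point (between the pads) lies 19 mm behind it; z points along the fingers, x is the direction in which the jaws open and shut, and the axes are right-handed (so a half turn about z gives the same grasp; the last joint's range is limited). The gripper opens to 92 mm and grips with 3 to 60 N. Pads are 20 mm wide; open, the fingers measure 128 mm over their backs; the gripper's body (75 mm by 189 mm) begins 69 mm behind the grasp point.
Start: joints at [-1.387, 0.158, 1.597, -0, 1.386, -0.21], TCP at [0.221, -0.531, 0.178] pointing down, gripper open.
Joint ranges: [-2.91, 2.91], [-0.94, 2.29], [0.18, 2.7], [-1.29, 4.43], [0.17, 2.64], [-3, 3]. Speed limits (rad/s): [2.57, 2.57, 3.14, 3.14, 3.14, 3.14].

## Interface

Orientations are given as a rotation vector (axis times angle).
In Python, from workcell import bot gives the robot as it stands. Calls block until the motion is done:
- bot.goto(position, orientation): joint-space move of the TCP to a pose.
- bot.line_to(position, rot=None, max_speed=0.15): straight line of the TCP; rot=None keeps the orientation; max_speed is the mean speed in m/s.
- bot.set_joints(angles): joint-space move.
- bot.set_gripper(opening, newtons=None): opening from 0.0 (shut) to 1.0 (fully open); newtons is the grip in N (None keeps the last); returns when the fingers have stopped.
- bot.hold(seconds).
- bot.inverse_kinematics(position, orientation): joint angles nearest the present ones, or None.
- bot.read_camera(name): name is "scene" or "top"; returns a dict with "pixels" (384x512x3 uint8, blue, green, red), "fx", "fy", "cx", "cy" (pixels), "R" (3x3) and "t" (3): a world point X has camera coordinates R X + t. Camera axes: x right, y down, z forward; pixel columns grow to the right and rows downward; lengths in m; the calibration is good to about 2 mm. A picture is of the moment at which its call begins. There is no depth.
A pose or a line that the arm cannot do raises bot.MotionError and nothing moves.
- bot.job_done(): hands the job in, once; it reports no verdict.
Readings, each from a call of its own:
- bot.current_clock(): time.
- bot.current_joints(): joint angles.
- bot.current_joint_vel(): joint speeds.
- bot.current_effort(): joint torques, N m.
- bot.current_ee_pos(): TCP position.
- bot.current_tool_rot(): TCP orientation.
- bot.current_contact_force(): force on the tool from outside, world axes, zero at the start.
- bot.current_ft_torque(): the same for the moment, N m.
- bot.current_opening(): opening from 0.0 (shut) to 1.0 (fully open).
Only numpy, scipy, OpenCV 4.12 (cv2) and the standard library are available. Lean on these libraries where they do the work, as an engineer would, in place of code of your own. Each camera call takes 0.05 s, during which the arm holds its last target.

## Task

Sort the salvaged fuses on the mat: any whose trip pin has popped up goes into the scrap carton, and every sound one goes flat into its own bay of the cleaning station's drawer. When all the sound ones are aboard, push the drawer in until its catch holds it, press the cleaner can's cap right down and let it spring up, then press the catch tab so the drawer comes all the way out, and lay the cleaned fuses flat in the bays of the wooden stock tray. Spray only with the drawer held in and no tripped fuse in it, and leave the other things on the bench where they are.

Things in the scene. Friction and masses are not known exactly. Their poses are not given: they have to be found in the camera images.
- sound_1: Square-body power fuse lying on its side: white ceramic block 46 long, 30 wide, 30 high between copper end plates, with a flat slotted blade 15 long, 20 wide, 4 thick out of the middle of each end (76 mm overall); 0.1 to 0.2 kg. Origin at the centre of the ceramic block (15 mm over what it lies on); x along the blades, z up at the start. Starts on the rubber mat. SOUND: its trip indicator on the upper face is flush (a 16 mm disc, nothing sticks up). May be absent.
- sound_2: Square-body power fuse lying on its side: white ceramic block 46 long, 30 wide, 30 high between copper end plates, with a flat slotted blade 15 long, 20 wide, 4 thick out of the middle of each end (76 mm overall); 0.1 to 0.2 kg. Origin at the centre of the ceramic block (15 mm over what it lies on); x along the blades, z up at the start. Starts on the rubber mat. SOUND: its trip indicator on the upper face is flush (a 16 mm disc, nothing sticks up). May be absent.
- sound_3: Square-body power fuse lying on its side: white ceramic block 46 long, 30 wide, 30 high between copper end plates, with a flat slotted blade 15 long, 20 wide, 4 thick out of the middle of each end (76 mm overall); 0.1 to 0.2 kg. Origin at the centre of the ceramic block (15 mm over what it lies on); x along the blades, z up at the start. Starts on the rubber mat. SOUND: its trip indicator on the upper face is flush (a 16 mm disc, nothing sticks up). May be absent.
- tripped_1: Square-body power fuse lying on its side: white ceramic block 46 long, 30 wide, 30 high between copper end plates, with a flat slotted blade 15 long, 20 wide, 4 thick out of the middle of each end (76 mm overall); 0.1 to 0.2 kg. Origin at the centre of the ceramic block (15 mm over what it lies on); x along the blades, z up at the start. Starts on the rubber mat. TRIPPED: a steel trip pin 12 mm across stands 15 mm up out of the middle of the upper face (+z). May be absent.
- tripped_2: Square-body power fuse lying on its side: white ceramic block 46 long, 30 wide, 30 high between copper end plates, with a flat slotted blade 15 long, 20 wide, 4 thick out of the middle of each end (76 mm overall); 0.1 to 0.2 kg. Origin at the centre of the ceramic block (15 mm over what it lies on); x along the blades, z up at the start. Starts on the rubber mat. TRIPPED: a steel trip pin 12 mm across stands 15 mm up out of the middle of the upper face (+z). May be absent.
- tripped_3: Square-body power fuse lying on its side: white ceramic block 46 long, 30 wide, 30 high between copper end plates, with a flat slotted blade 15 long, 20 wide, 4 thick out of the middle of each end (76 mm overall); 0.1 to 0.2 kg. Origin at the centre of the ceramic block (15 mm over what it lies on); x along the blades, z up at the start. Starts on the rubber mat. TRIPPED: a steel trip pin 12 mm across stands 15 mm up out of the middle of the upper face (+z). May be absent.
- mat: Black rubber mat 310 x 210, 3 thick, fixed; origin under its centre. The fuses start on it in two rows of three places, about 95 mm apart.
- wash_station: Fixed spray-cleaning station on a steel base plate (262 x 306, 4 thick). Origin on the bench, x points into the station (the way the drawer is pushed in), z up. Sheet splash back 86 high at x = +64, the cleaner can clamped upright behind it at x = +94, y = 0; drawer in front, catch lever along its right (-y) side.
- wash_drawer (a joint): Travel of the drawer along the station's +x, in m: 0 is fully out towards the robot, where its return spring puts it; 0.076 is the end stop. The catch snaps over the drawer's side pin at about 0.070 and then holds the drawer at about 0.066 when let go; pushed less, it springs back out. Pushing takes 2 N at first, up to about 10 N at the catch.
- drawer_floor (a point): Centre of the drawer's floor, on the surface the fuses lie on, 18 mm over the bench; moves with the drawer; x as the station's x, z up. Inside 95 (x) by 210 (y); three bays with their centres at y = -62, 0 and +62, each 42 wide, parted by raised lands 20 wide and 6 high (22 wide beside the side walls). A fuse lies in a bay with its blades along x. Side and rear walls rise 22 above the floor, the front panel 34.
- drawer_front (a point): Middle of the outer face of the drawer's front panel, 30 mm over the bench (the panel spans 8 to 52 mm over it, 224 wide); moves with the drawer; push here along +x.
- catch_lever (a joint): Rock of the catch lever in rad: 0 at rest (tooth down, holding), up to 0.35 with the tab pressed down. The tooth frees the drawer at about 0.2; sprung back to 0.
- catch_tab (a point): Top of the catch lever's thumb tab, a ribbed dark steel pad 34 (x) by 36 (y), this point at its middle about 51 mm over the bench; press it down about 12 mm (6 to 8 N) to free the drawer.
- nozzle_cap (a joint): How far the can's sprung nozzle cap is pressed down, in m: 0 up, 0.006 right down (takes about 8 N).
- cap_top (a point): Middle of the top of the white nozzle cap, 28 mm across, 173 mm over the bench when up, on the fixed white can (53 mm across); moves with the cap; z up.
- stock_tray: Dark wooden tray 115 (x) by 230 (y), fixed; origin under its centre, z up. Floor 6 mm over the bench, walls 8 thick and 30 high; three bays like the drawer's: centres at y = -62, 0, +62, each 42 wide and 99 long (x), parted by lands 20 wide and 6 high. A fuse lies in a bay with its blades along x.
- scrap_carton: Open cardboard carton 125 (x) by 175 (y), 70 high, walls and floor 4 thick, fixed; origin under its centre, z up. The stock tray and the carton may change places.
- dist_block: Bystander: loose black two-pole distribution block 100 x 84 x 50 with grey metal lugs; origin under its centre.
- fuse_base: Bystander: loose black fuse base 100 x 34, brass clips to 39 high; origin under its centre.
- screwdriver: Bystander: loose stubby screwdriver 120 long, black handle 26 thick, lying in front of the station; origin under its middle.
There are look-alikes about, which are no part of the job. Leave any green or red look-alike of the sound_3 alone.

How it is judged:
By the outcome, as a careful person would: the job done as asked, in the order asked, and still so for the second after the job is handed in, with the robot touching nothing.
Of sound_1, sound_2, sound_3 only 2 to 3 are there at a start; the rules pass over those that are not, and their reading is None.
Of tripped_1, tripped_2, tripped_3 only 1 to 2 are there at a start; the rules pass over those that are not, and their reading is None.
At some moment in a run one of sound_1, sound_2, sound_3, tripped_1, tripped_2, tripped_3 may be knocked a few centimetres aside while the robot is not near it.
Once in a run the grip may slacken for a moment while it holds something.
It also fails if it takes over 210 s, if anything falls off the work surface, if the arm or the gripper's body presses on something with over 40 N, if the wrist force passes 120 N, or if a joint passes its speed limit or range.

## Working session

There is one attempt and no reset: what is moved stays moved. The work goes in short steps, each a Python script; the robot and the scene stay as the last script left them, time stands still between calls to the robot, and variables do not carry over. Pictures are saved under pics/ and viewed, and the job is handed in when it is done.

```bash
ls; mkdir -p pics; python3 - <<'E'
from workcell import bot
import cv2,json
for n in("scene","top"):
    c=bot.read_camera(n); cv2.imwrite(f"pics/{n}0.png",c["pixels"])
    print(n,c["fx"],c["fy"],c["cx"],c["cy"],c["R"],c["t"])
print(bot.current_clock(),bot.current_tool_rot())
E
```

```text
pics
scene 469.71675299556017 469.71675299556017 250.2749306874216 191.07036329954107 [[-0.59710574  0.80216094  0.00159987]
 [ 0.55361835  0.41353938 -0.72283601]
 [-0.58049242 -0.43072382 -0.69101776]] [ 0.25886804 -0.19774052  1.77391241]
top 357.3795435401227 357.3795435401227 253.4505143347666 194.07150571456353 [[ 0.0263902  -0.99899431  0.03624821]
 [-0.99913607 -0.02752376 -0.03113754]
 [ 0.03210391 -0.03539517 -0.99885761]] [-6.91290432e-04  4.72583146e-01  1.00640084e+00]
0.1 [-2.61207135e+00  1.74323421e+00  1.93592508e-03]
```

View pics/scene0.png

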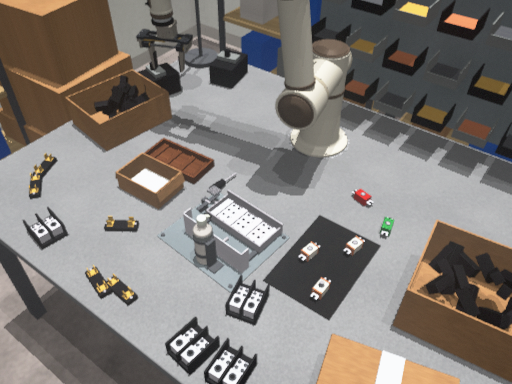

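View pics/top0.png

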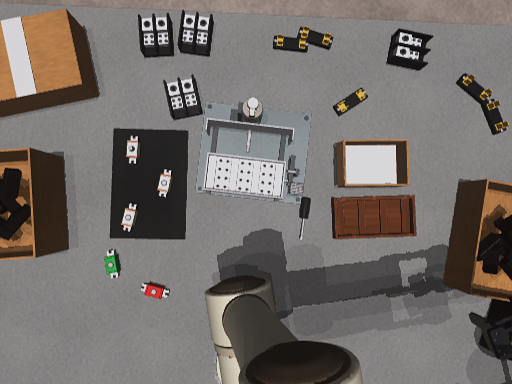

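Top view: three fuses are on the mat at about (132,150), (164,183) and (129,217). The look-alikes are green at (112,263) and red at (155,291), both off the mat. The station is at (255,160), the stock tray at (373,216) and the carton at (375,163). I'll enlarge to tell which fuses are tripped.

```bash
python3 - <<'E'
import cv2,numpy as np
a=cv2.imread("pics/top0.png");b=cv2.imread("pics/scene0.png")
A=cv2.resize(a[120:245,105:195],None,fx=4.4,fy=4.4,interpolation=cv2.INTER_CUBIC)
B=cv2.resize(b[225:310,280:380],None,fx=4,fy=4,interpolation=cv2.INTER_CUBIC)
h=max(A.shape[0],B.shape[0])
f=lambda i:cv2.copyMakeBorder(i,0,h-i.shape[0],0,0,cv2.BORDER_CONSTANT)
cv2.imwrite("pics/crop0.png",np.hstack([f(A),f(B)]))
cv2.imwrite("pics/crop1.png",cv2.resize(a[90:245,190:420],None,fx=3.4,fy=3.4,interpolation=cv2.INTER_CUBIC))
E
```

```text
(no output)
```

View pics/crop0.png

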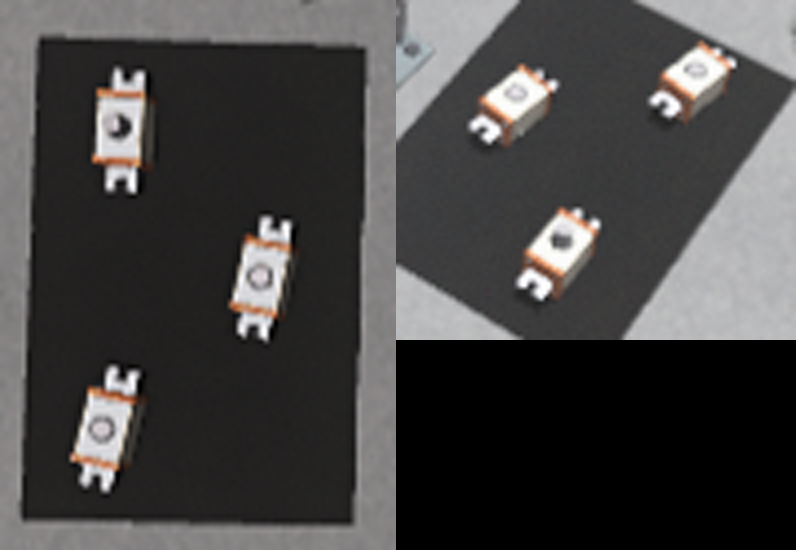

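View pics/crop1.png

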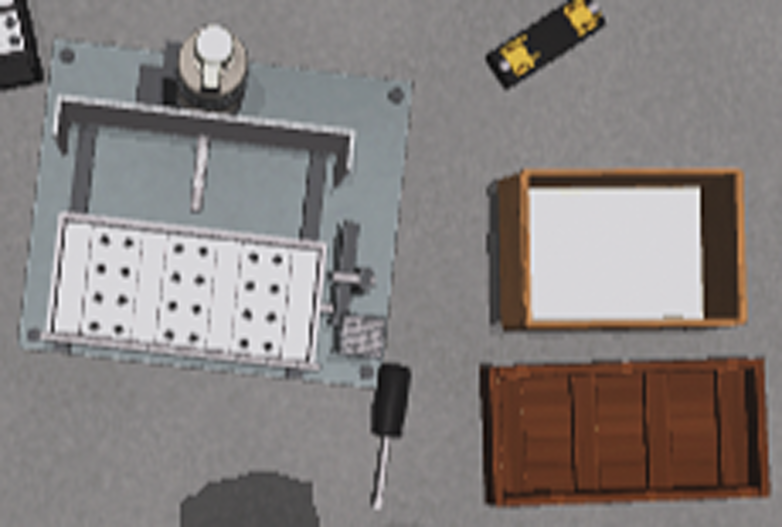

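```bash
cat > h.py <<'E'
from workcell import bot
import cv2,numpy as np
from scipy.spatial.transform import Rotation as Ro
def ray(c,u,v):
    d=np.array([(u-c["cx"])/c["fx"],(v-c["cy"])/c["fy"],1.]);R=np.array(c["R"]);return -R.T@np.array(c["t"]),R.T@d
def w(c,u,v,z):
    o,d=ray(c,u,v);return o+d*(z-o[2])/d[2]
def px(c,X):
    p=np.array(c["R"])@np.array(X)+np.array(c["t"]);return np.array([c["fx"]*p[0]/p[2]+c["cx"],c["fy"]*p[1]/p[2]+c["cy"]])
def fuses(c,z0=0.003,box=(112,130,188,238)):
    """centre, yaw of white fuse bodies. body incl. blades, in top camera"""
    im=c["pixels"];x0,y0,x1,y1=box
    g=im[...,1].copy();m=np.zeros(g.shape,np.uint8);m[y0:y1,x0:x1]=(im.max(2)[y0:y1,x0:x1]>100)*255
    return m
def down(yaw):
    """tool down with jaw axis (tool x) at world angle yaw"""
    M=np.array([[np.cos(yaw),np.sin(yaw),0],[np.sin(yaw),-np.cos(yaw),0],[0,0,-1]]);return Ro.from_matrix(M).as_rotvec()
E
python3 - <<'E'
from h import *
c=bot.read_camera("top")
for n,(u,v,z) in dict(pTL=(206.8,101.8,.004),pTR=(311.2,113.5,.004),pBL=(195.9,192.9,.004),pBR=(301.2,204.7,.004),cap=(252.9,102.6,.173),mTL=(113.6,128.9,.003),mTR=(187.7,131,.003),mBL=(110,238,.003),mBR=(185,239,.003)).items(): print(n,w(c,u,v,z).round(4))
m=fuses(c)
k,l,s,ce=cv2.connectedComponentsWithStats(m)
for i in range(1,k): print(s[i],ce[i])
s=bot.read_camera("scene")
cv2.imwrite("pics/s1.png",cv2.resize(s["pixels"][165:290,155:295],None,fx=5.5,fy=4.8,interpolation=cv2.INTER_CUBIC))
p=c["pixels"]
cv2.imwrite("pics/t1.png",cv2.resize(p[90:210,190:315],None,fx=5,fy=5,interpolation=cv2.INTER_CUBIC))
cv2.imwrite("pics/t2.png",cv2.resize(p[135:240,330:420],None,fx=5.5,fy=5.5,interpolation=cv2.INTER_CUBIC))
E
```

```text
pTL [0.7324 0.1521 0.004 ]
pTR [ 0.7095 -0.1485  0.004 ]
pBL [0.4714 0.1749 0.004 ]
pBR [ 0.4459 -0.1253  0.004 ]
cap [0.6859 0.025  0.173 ]
mTL [0.6458 0.4119 0.003 ]
mTR [0.6469 0.2038 0.003 ]
mBL [0.3386 0.4101 0.003 ]
mBR [0.3406 0.2015 0.003 ]
[112 130   1  21  21] [112. 140.]
[186 130   2   1   2] [186.5 130. ]
[126 135  12  29 234] [131.96581197 148.68376068]
[112 152   1   3   3] [112. 153.]
[112 156   1   1   1] [112. 156.]
[157 169  14  29 248] [163.95967742 182.48387097]
[187 171   1   1   1] [187. 171.]
[186 173   2  65  96] [186.67708333 210.48958333]
[121 203  16  29 255] [128.48627451 216.70588235]
```

View pics/t1.png

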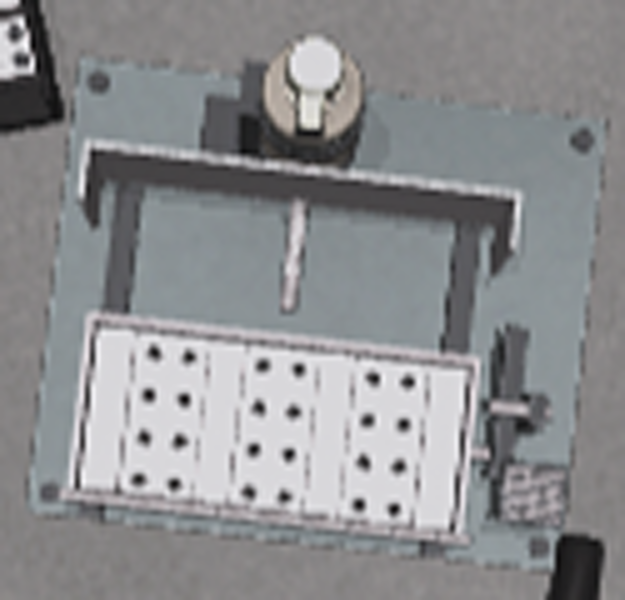

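View pics/t2.png

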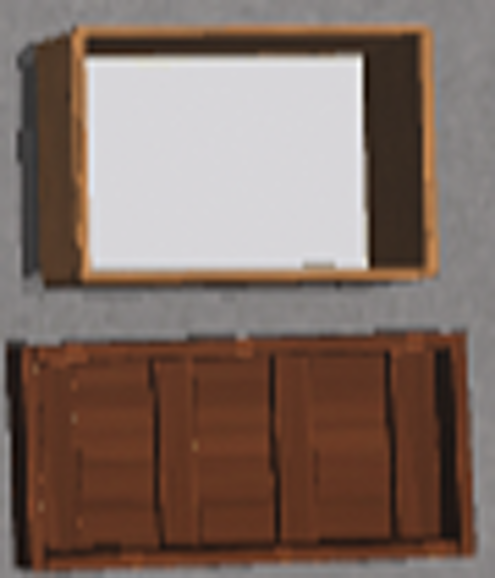

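View pics/s1.png

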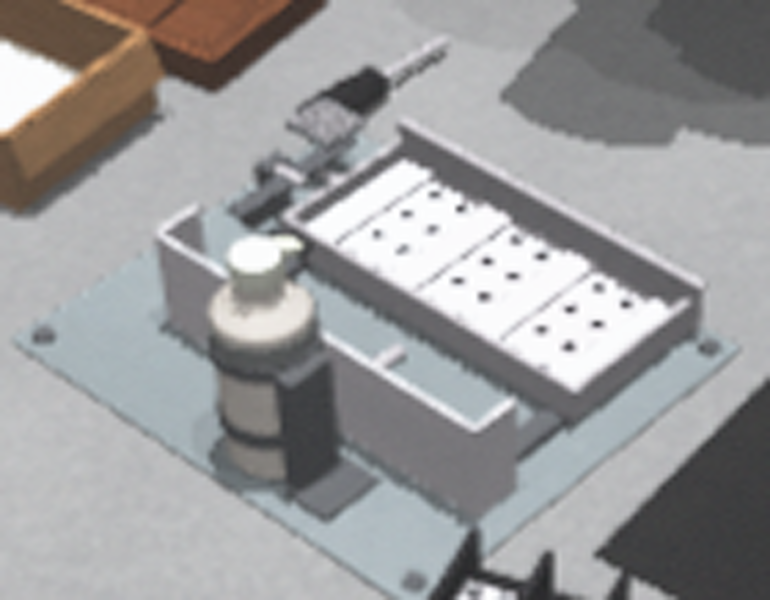

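```bash
python3 - <<'E'
from h import *
c=bot.read_camera("top");s=bot.read_camera("scene")
def T1(U,V,z): return w(c,(U+.5)/5-.5+190,(V+.5)/5-.5+90,z)
def T2(U,V,z): return w(c,(U+.5)/5.5-.5+330,(V+.5)/5.5-.5+135,z)
pr=lambda n,p:print(n,p.round(4))
pr("L",T1(163.5,418.5,.018));pr("C",T1(273.4,431,.018));pr("R",T1(383,443.3,.018))
pr("fBL",T1(62,498,.052));pr("fBR",T1(468,542,.052));pr("rTL",T1(90,315,.04));pr("rTR",T1(478,357,.04))
pr("cap",T1(314,64,.173));pr("capS",w(s,201.1,217.7,.173))
pr("sbL",T1(90,148,.086));pr("sbR",T1(520,193,.086))
pr("tab",T1(533,493,.051))
pr("capSheight",w(s,201.1,217.7,.165))
print("tray")
for q in((27,345),(465,332),(36,567),(475,553)): pr(q,T2(*q,.030))
print("carton")
for q in((75,28),(432,28),(78,280),(435,275)): pr(q,T2(*q,.070))
# screwdriver
for q in((396,400),(378,505)): pr("sd",w(c,190+q[0]/3.4,90+q[1]/3.4,.013))
im=c["pixels"]
# fuses
m=fuses(c)
k,l,st,ce=cv2.connectedComponentsWithStats(m)
for i in range(1,k):
    if st[i][4]<150 or st[i][4]>400: continue
    v,u=np.nonzero(l==i)
    P=np.array([w(c,a,b,.025)[:2] for a,b in zip(u,v)])
    r=cv2.minAreaRect((P*1000).astype(np.float32)); print(ce[i],P.mean(0).round(4),r)
    e=np.linalg.eigh(np.cov(P.T));a=e[1][:,1];print(" yaw",np.arctan2(a[1],a[0])%np.pi)
E
```

```text
L [0.5279 0.1013 0.018 ]
C [0.5227 0.0396 0.018 ]
R [ 0.5176 -0.0223  0.018 ]
fBL [0.4803 0.1529 0.052 ]
fBR [ 0.4625 -0.0676  0.052 ]
rTL [0.5817 0.142  0.04  ]
rTR [ 0.5652 -0.0721  0.04  ]
cap [0.6863 0.0262 0.173 ]
capS [0.6894 0.028  0.173 ]
sbL [0.6629 0.1403 0.086 ]
sbR [ 0.6469 -0.0867  0.086 ]
tab [ 0.4903 -0.1026  0.051 ]
capSheight [0.684  0.0226 0.165 ]
tray
(27, 345) [ 0.4689 -0.214   0.03  ]
(465, 332) [ 0.4817 -0.4403  0.03  ]
(36, 567) [ 0.3565 -0.2208  0.03  ]
(475, 553) [ 0.3689 -0.4469  0.03  ]
carton
(75, 28) [ 0.6239 -0.2242  0.07  ]
(432, 28) [ 0.6298 -0.4022  0.07  ]
(78, 280) [ 0.5001 -0.228   0.07  ]
(435, 275) [ 0.5077 -0.4052  0.07  ]
sd [ 0.4379 -0.139   0.013 ]
sd [ 0.3504 -0.1259  0.013 ]
[131.96581197 148.68376068] [0.5881 0.3519] ((587.03955078125, 352.671142578125), (28.72692108154297, 77.7254867553711), 88.38752746582031)
 yaw 3.121073449883723
[163.95967742 182.48387097] [0.4971 0.261 ] ((496.6350402832031, 261.63348388671875), (29.421972274780273, 76.45721435546875), 79.10414123535156)
 yaw 2.9649365441252833
[128.48627451 216.70588235] [0.4002 0.3544] ((400.3431091308594, 355.218994140625), (28.936275482177734, 76.25972747802734), 77.3390884399414)
 yaw 2.92206092383378
```

Measurements agree with the description: the three bays are 62 mm apart, cap to drawer centre is 164 mm with about 0 lateral offset, and the station yaw is -0.083. The fuse at (132,150) has a raised pin, so it is tripped. Those at (164,183) and (129,217) have flush discs, so they are sound. I'll start with the tripped one, into the carton.

```bash
cat >> h.py <<'E'
YS=-0.083; C=np.array([.5227,.0396]); ex=np.array([np.cos(YS),np.sin(YS)]); ey=np.array([-np.sin(YS),np.cos(YS)])
TR=np.array([.4190,-.3305]); YT=-0.0565+0.0
def trayaxes():
    return None
def detect(c):
    m=fuses(c);k,l,st,ce=cv2.connectedComponentsWithStats(m);out=[]
    for i in range(1,k):
        if 150<st[i][4]<400:
            v,u=np.nonzero(l==i)
            P=np.array([w(c,a,b,.025)[:2] for a,b in zip(u,v)])
            r=cv2.minAreaRect((P*1000).astype(np.float32))
            e=np.linalg.eigh(np.cov(P.T))[1][:,1];a=np.arctan2(e[1],e[0]); a=(a+np.pi/2)%np.pi-np.pi/2
            out.append(np.array([*((P.mean(0)+np.array(r[0])/1000)/2),a]))
    return out
TIP=.0085
def st(tag): print(tag,"t",round(bot.current_clock(),1),"open",round(bot.current_opening()*92,1),"F",np.round(bot.current_contact_force(),1),"p",np.round(bot.current_ee_pos(),4))
def pick(x,y,yaw,zf,op=.075,zh=.15,first=False):
    r=down(yaw+np.pi/2)
    bot.set_gripper(op/.092,40)
    bot.goto([x,y,zh],r)
    bot.line_to([x,y,zf+TIP],max_speed=.12); bot.set_gripper(0,40); st("grip")
    bot.line_to([x,y,zh],max_speed=.15); st("lift")
def place(x,y,yaw,zf,op=.044,zh=.15,drop=.0015):
    r=down(yaw+np.pi/2)
    bot.line_to([x,y,zh],r,max_speed=.2); st("over")
    bot.line_to([x,y,zf+TIP+drop],max_speed=.1); st("down")
    bot.set_gripper(op/.092,40); bot.line_to([x,y,zh],max_speed=.15); st("free")
E
python3 - <<'E'
from h import *
bot.goto([.45,-.3,.28],down(np.pi/2))
c=bot.read_camera("top");D=detect(c);print(np.round(D,4))
t=max(D,key=lambda d:d[0])
if abs(t[0]-.588)<.01 and abs(t[1]-.352)<.01:
    bot.goto([.55,.3,.28],down(t[2]+np.pi/2))
    pick(*t,.003)
E
```

```text
[[ 0.5876  0.3523 -0.0205]
 [ 0.4969  0.2613 -0.1767]
 [ 0.4005  0.3547 -0.2245]]
grip t 7.9 open 0.2 F [-0.2  0.1  2.5] p [0.5878 0.3524 0.0118]
lift t 9.0 open 0.4 F [-0.1 -0.1  0.4] p [0.5867 0.3519 0.1484]
```

```bash
python3 - <<'E'
from h import *
bot.goto([.45,-.0,.3],down(np.pi/2))
c=bot.read_camera("top");print(np.round(detect(c),4)); cv2.imwrite("pics/t3.png",cv2.resize(c["pixels"][90:250,90:300],None,fx=3.6,fy=3.6,interpolation=cv2.INTER_CUBIC))
s=bot.read_camera("scene");cv2.imwrite("pics/s3.png",s["pixels"])
st("")
E
```

```text
[[ 0.5877  0.3523 -0.0181]
 [ 0.4971  0.2615 -0.1843]
 [ 0.4002  0.3549 -0.214 ]]
 t 10.6 open 0.3 F [ 0.5 -0.2 -0.5] p [0.4502 0.0006 0.2995]
```

View pics/t3.png

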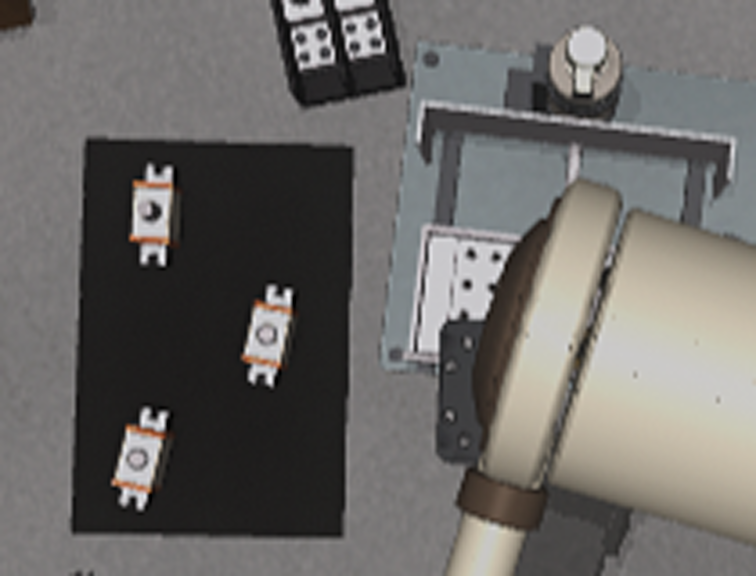

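View pics/s3.png

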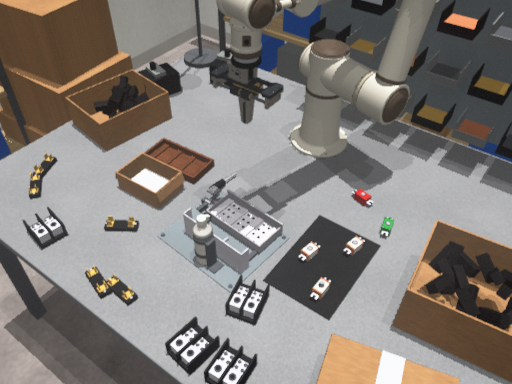

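```bash
python3 - <<'E'
from h import *
c=bot.read_camera("top");s=bot.read_camera("scene")
p=bot.current_ee_pos();print(p,px(c,p),px(s,p),px(s,[0,0,0]),px(s,[.45,0,.0]))
print(bot.current_joints(),bot.current_tool_rot())
bot.goto([.5,.42,.2],down(np.pi/2))
p=bot.current_ee_pos()
c=bot.read_camera("top");s=bot.read_camera("scene")
print(p,px(c,p),px(s,p),bot.current_opening())
bot.set_gripper(.8,40);print(bot.current_opening())
cv2.imwrite("pics/s4.png",s["pixels"])
s=bot.read_camera("scene");cv2.imwrite("pics/s5.png",s["pixels"])
print(bot.current_clock())
E
```

```text
[0.45015405 0.00047908 0.29960526] [264.13364    200.74580334] [247.01556971 131.73540489] [318.82096247 138.71037385] [247.22268697 207.02714782]
[-2.68595046e-01 -2.27180592e-01  1.73605724e+00  6.28040499e-05
  1.63356572e+00 -1.84040712e+00] [-2.21976446e+00 -2.22202903e+00  5.73131013e-04]
[0.50090074 0.41907115 0.20073328] [ 76.85346918 173.85036762] [369.83439866 234.56317515] 0.002438857407792414
0.8022443196531617
13.5917
```

View pics/s5.png

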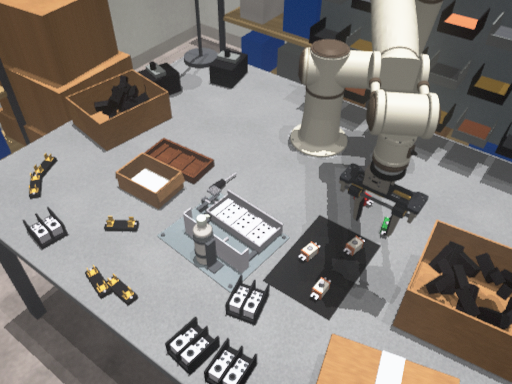

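```bash
python3 - <<'E'
import cv2,numpy as np
a=cv2.imread("pics/s3.png")[60:160,190:300];b=cv2.imread("pics/s5.png")[150:250,320:430];d=cv2.imread("pics/s4.png")[150:250,320:430]
f=lambda i,q:cv2.drawMarker(cv2.resize(i,(400,360),interpolation=cv2.INTER_CUBIC),q,(0,0,255),0,15)
A=f(a,(int(57*3.636),int(71.7*3.6)));B=f(b,(int(49.8*3.636),int(84.5*3.6)))
cv2.imwrite("pics/g.png",np.hstack([A,B]))
E
```

```text
(no output)
```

View pics/g.png

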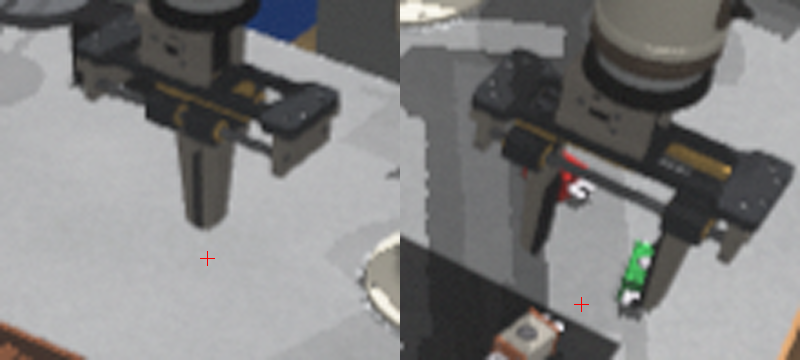

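```bash
python3 - <<'E'
from h import *
bot.set_gripper(0)
for i,P in enumerate([[.5,.45,.08],[.42,-.14,.15]]):
    if i: bot.goto([.5,.45,.25],down(np.pi/2)); bot.goto([.42,-.14,.25],down(np.pi/2)); bot.line_to(P)
    else: bot.goto(P,down(np.pi/2))
    c=bot.read_camera("top");s=bot.read_camera("scene");p=bot.current_ee_pos()
    ims=[]
    for k in(c,s):
        u,v=px(k,p);print(p.round(4) if hasattr(p,'round') else p,u,v)
        x0,y0=int(u)-40,int(v)-45
        x0=max(x0,0);y0=max(y0,0)
        q=cv2.resize(k["pixels"][y0:y0+90,x0:x0+80],(400,450),interpolation=cv2.INTER_CUBIC)
        cv2.drawMarker(q,(int((u-x0+.5)*5),int((v-y0+.5)*5)),(0,0,255),0,15);ims.append(q); print(x0,y0)
    cv2.imwrite(f"pics/k{i}.png",np.hstack(ims))
st("")
E
```

```text
[0.5022 0.4509 0.0836] 85.0622410924561 176.93950996980115
45 131
[0.5022 0.4509 0.0836] 372.76621468228893 269.84573539590866
332 224
[ 0.4209 -0.1405  0.1513] 317.37516081668224 215.0196222271982
277 170
[ 0.4209 -0.1405  0.1513] 217.09762649879607 149.2615046729632
177 104
 t 19.1 open 0.6 F [-0.9 -0.6  0.5] p [ 0.4209 -0.1405  0.1513]
```

View pics/k0.png

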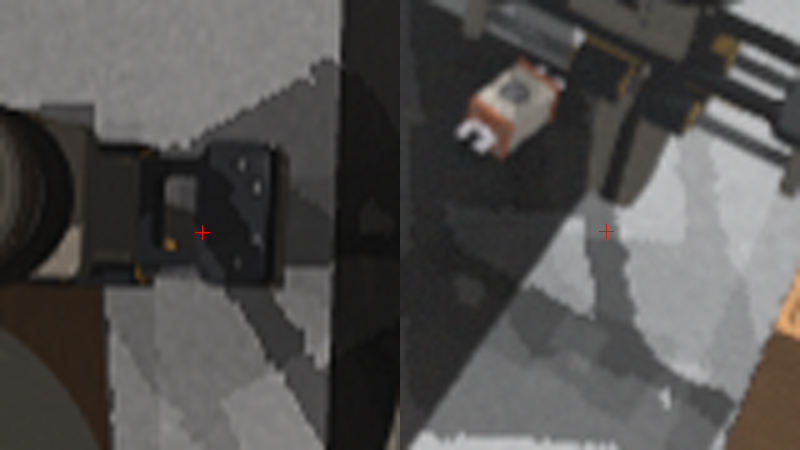

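View pics/k1.png

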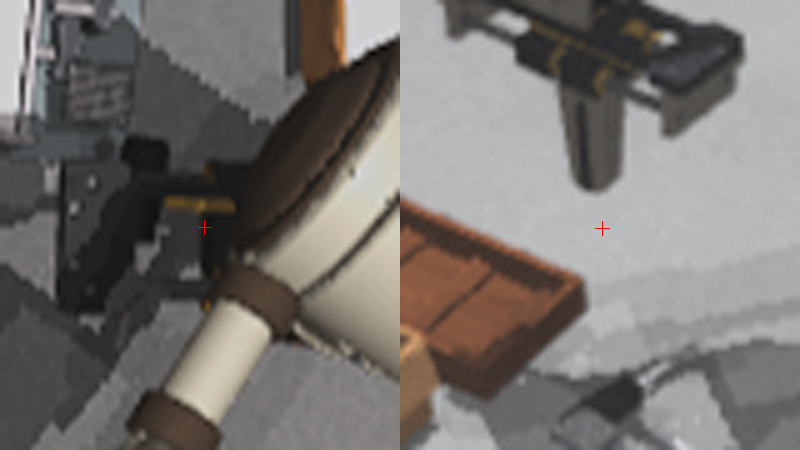

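```bash
python3 - <<'E'
from h import *
bot.goto([.38,.05,.2],down(np.pi/2));bot.line_to([.38,.05,.05],max_speed=.15); bot.hold(.3); st("a");f0=np.array(bot.current_contact_force())
z=.05
s=bot.read_camera("scene");p=bot.current_ee_pos();u,v=px(s,p);print(u,v)
x0,y0=int(u)-50,int(v)-60
q=cv2.resize(s["pixels"][y0:y0+100,x0:x0+100],(600,600),interpolation=cv2.INTER_CUBIC)
cv2.drawMarker(q,(int((u-x0+.5)*6),int((v-y0+.5)*6)),(0,0,255),0,15);cv2.imwrite("pics/k3.png",q)
while z>.002:
    z-=.004; bot.line_to([.38,.05,z],max_speed=.03)
    f=np.array(bot.current_contact_force())-f0
    if f[2]>4: break
st("b")
E
```

```text
a t 21.4 open 0.1 F [ 0.3 -1.  -0.2] p [0.3804 0.05   0.0504]
272.866295595449 190.15762311401016
b t 24.9 open 0.3 F [0.1 0.7 0.5] p [0.3797 0.05   0.0017]
```

View pics/k3.png

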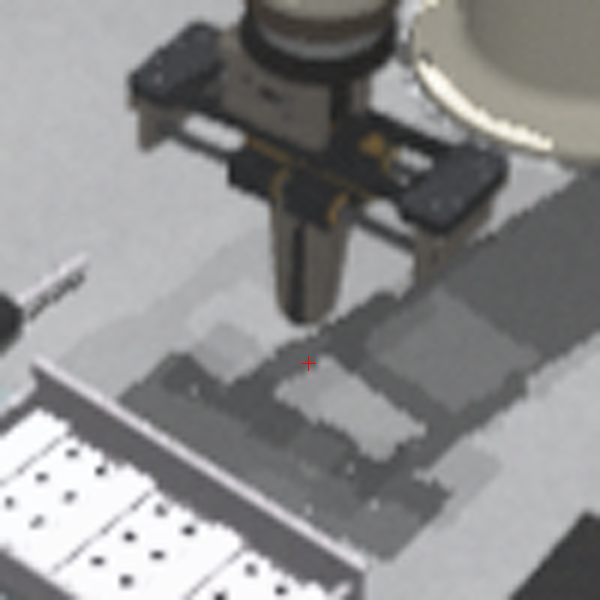

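At a reported z of 2 mm there is still no contact, and the picture shows the fingertips about 7 px above where the pose puts them. The fingers end about 25–30 mm short of the stated TCP. I'll measure that gap by touch.

```bash
python3 - <<'E'
from h import *
f0=np.array(bot.current_contact_force());z=.002
try:
  while z>-.05:
    z-=.003; bot.line_to([.38,.05,z],max_speed=.03)
    f=np.array(bot.current_contact_force())-f0
    if f[2]>4: break
except bot.MotionError as e: print(e,z)
st("b"); print(f,z)
bot.hold(.2);st("c")
E
```

```text
b t 28.1 open 0.3 F [-2.6 -0.7  9.3] p [ 0.3807  0.0499 -0.0363]
[-2.70025463 -1.39806035  8.79364101] -0.037
c t 28.3 open 0.4 F [-2.5  0.2  8.7] p [ 0.3807  0.0499 -0.0363]
```

```bash
python3 - <<'E'
from h import *
bot.line_to([.38,.05,.1])
s=bot.read_camera("scene")
for p,t in [((.5022,.4509,.0836),(373.9,263.5)),((.4209,-.1405,.1513),(216.1,141.5)),((.3804,.05,.0504),(272,183.2)),((.4502,.0005,.2996),(246.4,123.3))]:
    for d in(.025,.03,.035,.04): print(np.round(px(s,np.add(p,(0,0,d)))-t,1),end=' ')
    print()
E
```

```text
[0.6 0.5] [ 1.  -0.7] [ 1.3 -1.9] [ 1.7 -3.1] 
[0.6 1.5] [0.5 0.2] [ 0.5 -1.1] [ 0.4 -2.3] 
[1.1 1.2] [1.2 0. ] [ 1.2 -1.1] [ 1.3 -2.3] 
[0.6 1.1] [ 0.6 -0.4] [ 0.6 -1.9] [ 0.6 -3.5]
```

The offset is constant over four poses, and touch puts it at 35 mm, so I'll lower all z commands by 35 mm.

```bash
python3 - <<'E'
s=open("h.py").read()
s=s.replace("TIP=.0085","OFF=.035\nTIP=.0085-OFF")
s=s.replace("zh=.15","zh=.12")
open("h.py","w").write(s)
E
python3 - <<'E'
from h import *
c=bot.read_camera("top");D=detect(c);print(np.round(D,4))
t=max(D,key=lambda d:d[0])
if abs(t[0]-.588)<.01 and abs(t[1]-.352)<.01:
    bot.goto([.5,.25,.2],down(t[2]+np.pi/2))
    pick(*t,.003)
E
```

```text
[[ 0.5878  0.3523 -0.0185]
 [ 0.4969  0.2613 -0.1761]
 [ 0.4003  0.3548 -0.2182]]
grip t 34.4 open 29.7 F [ 0.5  1.4 -1. ] p [ 0.5878  0.3524 -0.0235]
lift t 35.5 open 29.9 F [-0.1  0.1 -2.8] p [0.5869 0.3519 0.1184]
```

```bash
python3 - <<'E'
from h import *
place(.5654,-.3149,.033,.004,op=.06,drop=.006)
c=bot.read_camera("top");D=detect(c);print(np.round(D,4))
t=max(D,key=lambda d:d[0]); print(t)
if abs(t[0]-.497)<.01 and abs(t[1]-.261)<.01:
    bot.goto([.5,.15,.2],down(t[2]+np.pi/2))
    c=bot.read_camera("top");cv2.imwrite("pics/t5.png",cv2.resize(c["pixels"][135:240,330:420],None,fx=5.5,fy=5.5,interpolation=cv2.INTER_CUBIC))
    pick(*t,.003)
E
```

```text
over t 39.0 open 29.5 F [-0.3 -0.7 -2.3] p [ 0.5655 -0.3145  0.12  ]
down t 40.5 open 29.5 F [-0.6  1.1 -1. ] p [ 0.566  -0.3154 -0.0156]
free t 42.2 open 60.1 F [-1.  -0.2  0.1] p [ 0.5647 -0.3143  0.1186]
[[ 0.4969  0.2613 -0.1767]
 [ 0.4005  0.3547 -0.2245]]
[ 0.49686921  0.26133269 -0.17665611]
grip t 47.1 open 29.9 F [-0.6  0.5  0.3] p [ 0.4969  0.2614 -0.0234]
lift t 48.2 open 29.7 F [ 0.5 -0.1 -1.3] p [0.496  0.261  0.1187]
```

View pics/t5.png

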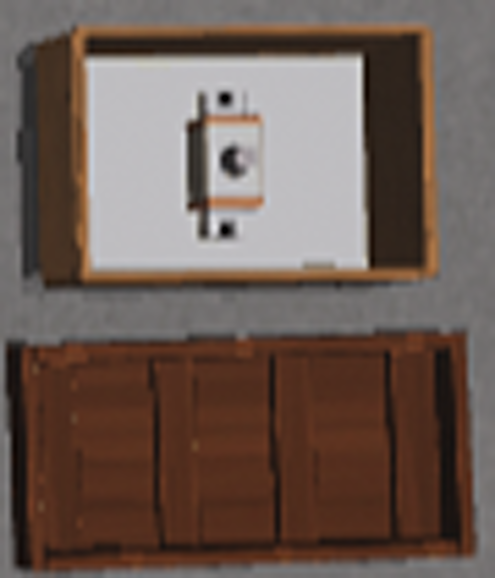

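The tripped fuse lies in the carton (t5 crop, about (235,160), pin up). The first sound fuse is gripped and goes to the centre bay.

```bash
python3 - <<'E'
from h import *
place(C[0],C[1],YS,.018,op=.042)
b=C+.25*(-ey)
bot.goto([.45,-.25,.2],down(np.pi/2+YS))
c=bot.read_camera("top");D=detect(c);print(np.round(D,4))
cv2.imwrite("pics/t6.png",cv2.resize(c["pixels"][90:210,190:315],None,fx=5,fy=5,interpolation=cv2.INTER_CUBIC))
E
```

```text
over t 49.5 open 29.7 F [ 0.  -0.5 -1. ] p [0.5224 0.0403 0.1198]
down t 50.9 open 29.8 F [-0.8 -0.1 -1.1] p [ 0.5235  0.0395 -0.0063]
free t 52.3 open 42.5 F [-1.   0.1 -0.1] p [0.5218 0.0397 0.1189]
[[ 0.4005  0.3547 -0.2245]]
```

View pics/t6.png

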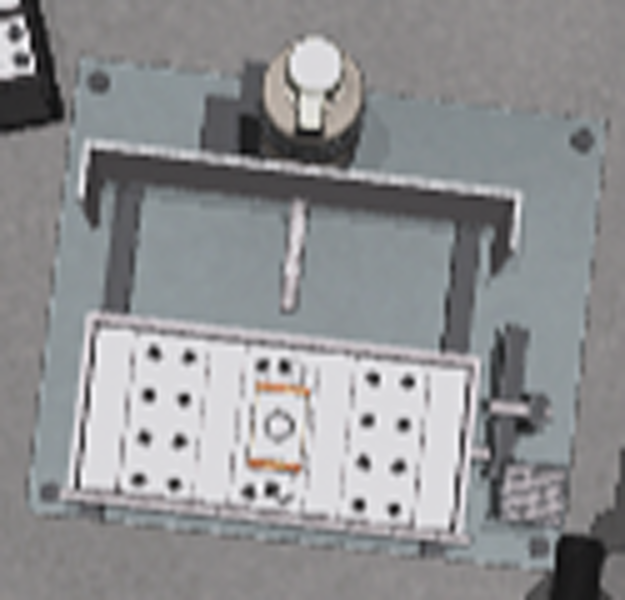

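The fuse lies flat in the centre bay (disc at crop (279,426)). Next is the second sound fuse, to the left bay.

```bash
python3 - <<'E'
from h import *
c=bot.read_camera("top");D=detect(c);t=D[0];print(len(D),t)
bot.goto([.5,.15,.2],down(t[2]+np.pi/2))
pick(*t,.003)
L=C+.0615*ey
if bot.current_opening()>.25:
    place(L[0],L[1],YS,.018,op=.041)
bot.goto([.36,.04,.2],down(np.pi/2+YS))
c=bot.read_camera("top")
cv2.imwrite("pics/t7.png",cv2.resize(c["pixels"][90:250,100:315],None,fx=3.6,fy=3.6,interpolation=cv2.INTER_CUBIC))
s=bot.read_camera("scene");cv2.imwrite("pics/s7.png",cv2.resize(s["pixels"][165:290,155:295],None,fx=5,fy=4.6,interpolation=cv2.INTER_CUBIC))
E
```

```text
1 [ 0.4005199   0.35474005 -0.22446608]
grip t 58.8 open 29.8 F [ 0.3  0.4 -0.3] p [ 0.4006  0.3549 -0.0235]
lift t 59.9 open 29.6 F [-0.  -0.3 -2.2] p [0.3996 0.3542 0.1187]
over t 61.5 open 30.0 F [-0.6 -0.4 -1.7] p [0.5274 0.1016 0.1199]
down t 62.9 open 29.3 F [ 0.2 -0.1 -1.5] p [ 0.5286  0.1009 -0.0062]
free t 64.2 open 41.1 F [-0.7 -0.2 -0.3] p [0.5269 0.1009 0.1189]
```

View pics/t7.png

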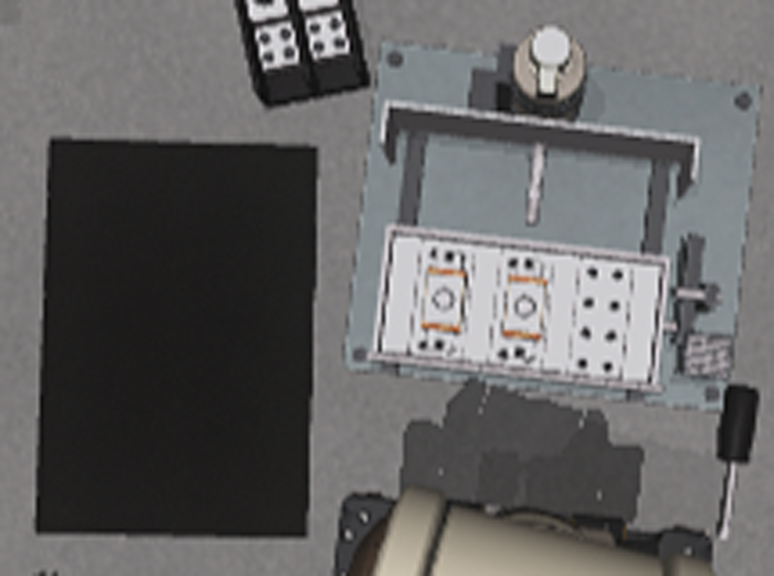

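View pics/s7.png

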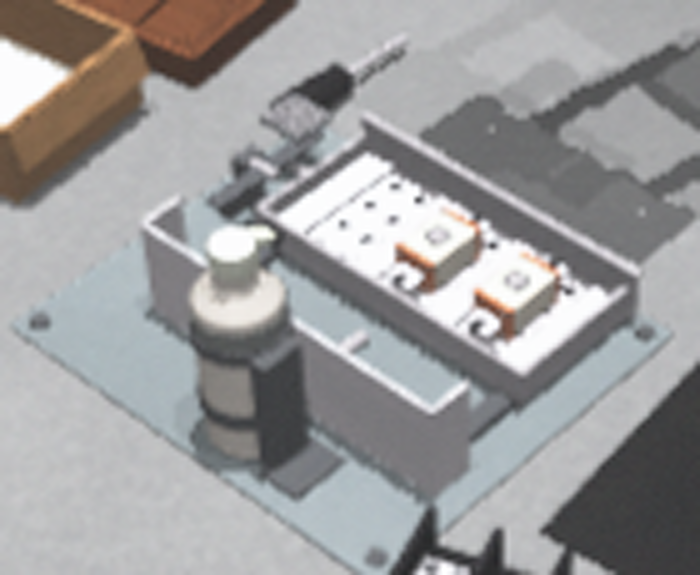

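Both sound fuses lie flat in the centre and left bays and the mat is empty. Next is pushing the drawer in.

```bash
python3 - <<'E'
from h import *
bot.set_gripper(0,20)
r=down(np.pi/2+YS);zz=.020-OFF
P=lambda d:[*(C+d*ex),zz]
a=P(-.095);bot.goto([a[0],a[1],.1],r);bot.line_to(a,max_speed=.1);bot.hold(.2)
f0=np.array(bot.current_contact_force())
d=-.075;bot.line_to(P(d),max_speed=.06)
prev=0
while d<.0175:
    d+=.004 if d<.0 else .0015
    bot.line_to(P(d),max_speed=.05)
    f=(np.array(bot.current_contact_force())-f0)[:2]@ex
    if d>-.008 or abs(f)>1.5 and prev<1.5: print(round(d,4),round(f,1),round((np.array(bot.current_ee_pos())[:2]-C)@ex,4))
    prev=abs(f)
    if abs(f)>20: break
bot.hold(.3);st("end")
bot.line_to(P(-.1),max_speed=.08)
p=P(-.13);bot.line_to([p[0],p[1],.15],max_speed=.15)
c=bot.read_camera("top")
cv2.imwrite("pics/t8.png",cv2.resize(c["pixels"][90:220,180:320],None,fx=5,fy=4.5,interpolation=cv2.INTER_CUBIC))
E
```

```text
-0.059 -1.9 -0.0594
-0.007 -7.9 -0.0089
-0.003 -4.6 -0.0042
0.001 -5.3 -0.0002
0.0025 -5.4 0.001
0.004 -6.3 0.0024
0.0055 -5.8 0.004
0.007 -5.4 0.0057
0.0085 -5.8 0.0071
0.01 -5.9 0.0086
0.0115 -6.0 0.0101
0.013 -5.3 0.0116
0.0145 -6.3 0.013
0.016 -6.6 0.0145
0.0175 -8.9 0.015
end t 76.2 open 0.6 F [-9.7 -1.   4.1] p [ 0.5376  0.0384 -0.0156]
```

View pics/t8.png

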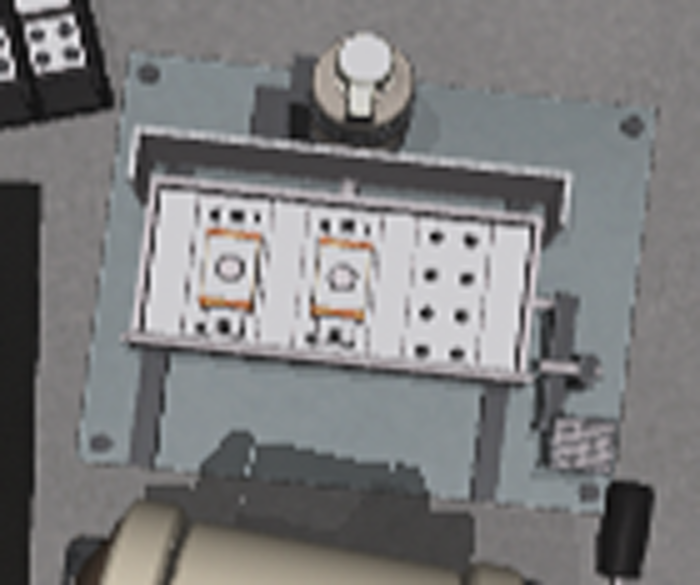

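The drawer stays in after the fingers withdrew, with both fuses still flat. Next, the cap.

```bash
python3 - <<'E'
from h import *
r=down(np.pi/2+YS);x,y=C+.1641*ex
bot.line_to([.45,.045,.22],r,max_speed=.2)
bot.line_to([x,y,.22],max_speed=.2);bot.line_to([x,y,.15],max_speed=.1);bot.hold(.3)
f0=np.array(bot.current_contact_force());z=.144
while z>.118:
    z-=.0015;bot.line_to([x,y,z],max_speed=.03)
    f=np.array(bot.current_contact_force())-f0
    print(round(z,4),round(bot.current_ee_pos()[2],4),f.round(1))
    if f[2]>16: break
bot.hold(.4);st("press")
s=bot.read_camera("scene");cv2.imwrite("pics/s9.png",cv2.resize(s["pixels"][165:290,155:295],None,fx=5,fy=4.6,interpolation=cv2.INTER_CUBIC))
bot.line_to([x,y,.22],max_speed=.06)
bot.line_to([.45,.02,.22],max_speed=.2)
c=bot.read_camera("top");s=bot.read_camera("scene")
a=cv2.resize(s["pixels"][165:290,155:295],None,fx=2.8,fy=2.8,interpolation=cv2.INTER_CUBIC)
cv2.imwrite("pics/s10.png",a)
E
```

```text
0.1425 0.1419 [ 1.   0.9 -0.3]
0.141 0.141 [-0.1  0.4 -0.7]
0.1395 0.1394 [-0.3 -0.2 -0.5]
0.138 0.1378 [ 0.4  0.3 -1.3]
0.1365 0.1368 [ 0.5  0.1 -0.1]
0.135 0.1354 [-1.4 -0.4  2.9]
0.1335 0.1339 [-1.5  0.2  3.9]
0.132 0.1326 [-1.7 -0.   5.2]
0.1305 0.1314 [-0.6 -0.1  6.4]
0.129 0.1308 [-2.5  0.1  9.5]
0.1275 0.1307 [-5.4  0.7 15. ]
0.126 0.1306 [-9.2  1.7 20.7]
press t 85.8 open 0.3 F [-8.7  0.6 19.7] p [0.6867 0.0259 0.1306]
```

View pics/s9.png

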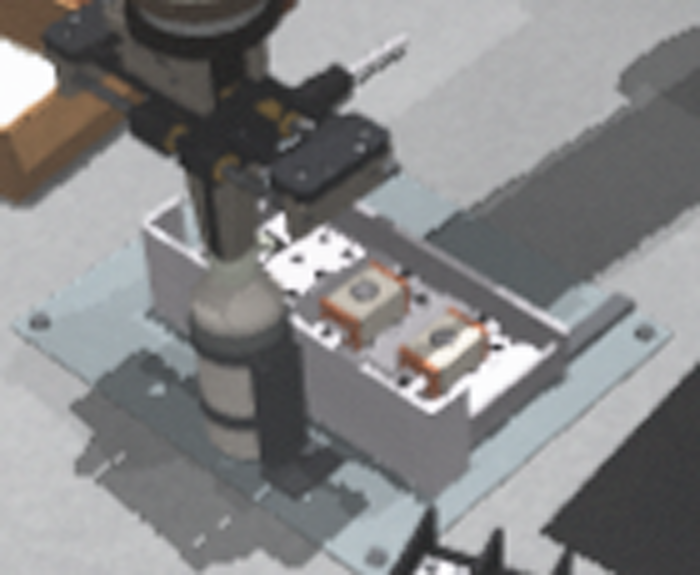

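View pics/s10.png

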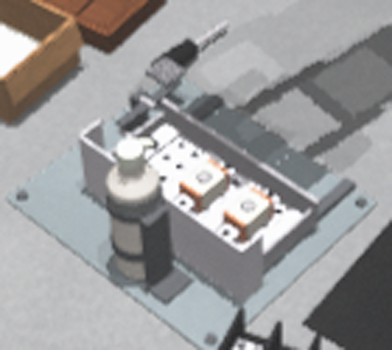

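The cap travelled 6 mm to its stop (force rising to 20 N) and sprang up again. Next, the catch tab.

```bash
python3 - <<'E'
from h import *
r=down(YS);x,y=C-.0205*ex-.1450*ey
bot.goto([x,y,.12],r);bot.line_to([x,y,.03],max_speed=.1);bot.hold(.3)
f0=np.array(bot.current_contact_force());z=.020
while z>-.004:
    z-=.0015;bot.line_to([x,y,z],max_speed=.04)
    f=np.array(bot.current_contact_force())-f0
    print(round(z,4),round(bot.current_ee_pos()[2],4),f.round(1))
    if f[2]>14: break
bot.hold(.8);st("press")
bot.line_to([x,y,.12],max_speed=.1)
bot.goto([.36,-.1,.2],down(np.pi/2+YS))
c=bot.read_camera("top");cv2.imwrite("pics/t10.png",cv2.resize(c["pixels"][90:240,190:420],None,fx=3.4,fy=3.4,interpolation=cv2.INTER_CUBIC))
E
```

```text
0.0185 0.018 [0.5 0.9 0.8]
0.017 0.017 [ 0.7 -0.1  1.4]
0.0155 0.0154 [0.  0.1 0.8]
0.014 0.0144 [-0.7  0.9  5.3]
0.0125 0.013 [-3.5  0.8  6.3]
0.011 0.0108 [-0.7  1.1  1.3]
0.0095 0.0092 [ 1.1  0.6 -0.1]
0.008 0.0078 [0.4 0.2 0.6]
0.0065 0.0068 [-0.2  1.2  4.5]
0.005 0.0052 [1.1 1.1 4.3]
0.0035 0.0037 [0.9 1.5 5.2]
0.002 0.0023 [0.  1.2 5.9]
0.0005 0.0015 [-0.7  2.9  9.8]
-0.001 0.0011 [-4.4  3.3 20.2]
press t 96.0 open 0.2 F [-4.7  3.3 19.4] p [ 0.4912 -0.1035  0.0011]
```

View pics/t10.png

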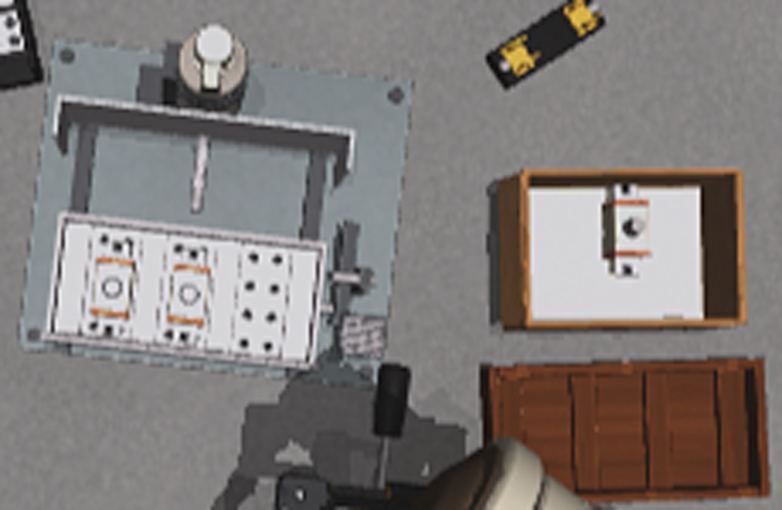

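The drawer is fully out and the fuses are still in their bays. The tripped fuse shifted a little inside the carton, which is harmless and looks like the announced knock. Next I'll locate the fuses and move them to the stock tray.

```bash
python3 - <<'E'
from h import *
c=bot.read_camera("top")
def T(U,V,z): return w(c,(U+.5)/3.4-.5+190,(V+.5)/3.4-.5+90,z)
for q in((112,287),(189,294)):
    p=T(*q,.048)[:2]-C;print("local",p@ex,p@ey)
# tray
def T2(U,V,z): return w(c,(U+.5)/5.5-.5+330,(V+.5)/5.5-.5+135,z)
K=np.array([T2(*q,.030)[:2] for q in((27,345),(465,332),(36,567),(475,553))])
print(K.mean(0),np.arctan2(-(K[0]-K[1])[0],(K[0]-K[1])[1]),np.arctan2(*(K[0]-K[2])[::-1]))
o=K.mean(0);ya=.057
p=c["pixels"].copy();im=cv2.resize(c["pixels"][180:250,320:430],None,fx=7,fy=7,interpolation=cv2.INTER_CUBIC)
def draw(x,y,z,col):
    X=np.array([*(o+x*np.array([np.cos(ya),np.sin(ya)])+y*np.array([-np.sin(ya),np.cos(ya)])),z]);u,v=px(c,X);return (int((u-320+.5)*7),int((v-180+.5)*7))
def poly(x0,x1,y0,y1,z,col): cv2.polylines(im,[np.array([draw(*q,z,col) for q in((x0,y0),(x1,y0),(x1,y1),(x0,y1))])],True,col,1)
poly(-.0575,.0575,-.115,.115,.03,(0,255,0))
for b in(-.062,0,.062): poly(-.0495,.0495,b-.021,b+.021,.006,(255,255,0))
cv2.imwrite("pics/t11.png",im)
E
```

```text
local -0.004380109097637761 0.05911463275118069
local -0.0030520425989262116 -0.002682754051203195
[ 0.41899666 -0.33050557] 0.05661848199132103 0.060164601387718154
```

View pics/t11.png

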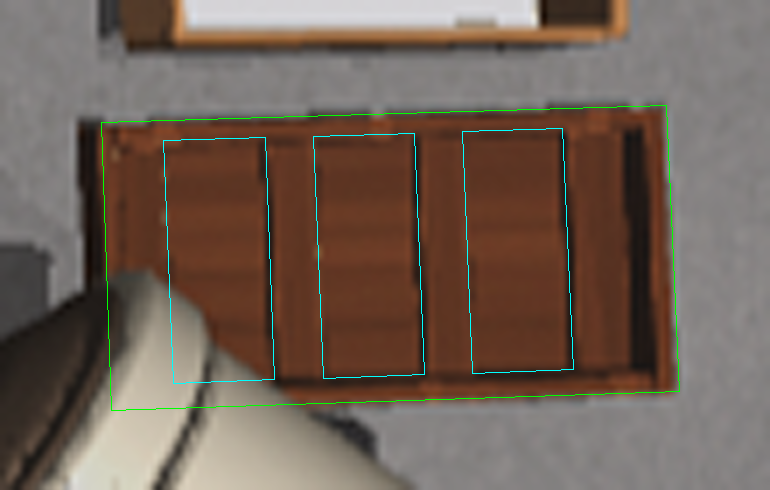

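```bash
python3 - <<'E'
from h import *
o=np.array([.4190,-.3305]);ya=.058;ty=np.array([-np.sin(ya),np.cos(ya)])
for (lx,ly),by in (((-.003,-.002),-.0),((-.004,.0595),.0615)):
    p=C+lx*ex+ly*ey
    bot.goto([.45,0,.2],down(np.pi/2+YS))
    pick(p[0],p[1],YS,.018,op=.045)
    if not .25<bot.current_opening()<.4: print("NO GRIP");break
    q=o+by*ty
    place(q[0],q[1],ya,.006,op=.042)
bot.goto([.45,.2,.25],down(np.pi/2))
c=bot.read_camera("top");cv2.imwrite("pics/t12.png",cv2.resize(c["pixels"][90:250,190:420],None,fx=3.4,fy=3.4,interpolation=cv2.INTER_CUBIC))
cv2.imwrite("pics/t13.png",c["pixels"]);s=bot.read_camera("scene");cv2.imwrite("pics/s13.png",s["pixels"])
cv2.imwrite("pics/s14.png",cv2.resize(s["pixels"][130:210,105:225],None,fx=6,fy=6,interpolation=cv2.INTER_CUBIC))
E
```

```text
grip t 102.5 open 30.1 F [0.  0.5 3.8] p [ 0.5201  0.038  -0.0079]
lift t 103.5 open 29.6 F [-0.4  0.5 -1.5] p [0.5185 0.038  0.1187]
over t 105.6 open 29.5 F [ 0.6 -0.5 -0.9] p [ 0.4192 -0.3298  0.12  ]
down t 107.1 open 29.8 F [ 0.1  0.2 -1.1] p [ 0.4195 -0.331  -0.0183]
free t 108.6 open 41.7 F [-0.1 -0.   0.3] p [ 0.4184 -0.3298  0.1188]
grip t 112.4 open 29.7 F [-0.8  1.4  3.2] p [ 0.5243  0.0995 -0.0078]
lift t 113.4 open 29.8 F [-0.8  0.2 -2.1] p [0.5226 0.0992 0.1187]
over t 115.4 open 29.9 F [-0.2  0.5 -1.7] p [ 0.4156 -0.2685  0.1199]
down t 117.0 open 29.4 F [-0.1 -0.1 -2. ] p [ 0.4159 -0.2696 -0.0183]
free t 118.4 open 42.0 F [-0.5  0.   0. ] p [ 0.4148 -0.2685  0.1189]
```

View pics/t12.png

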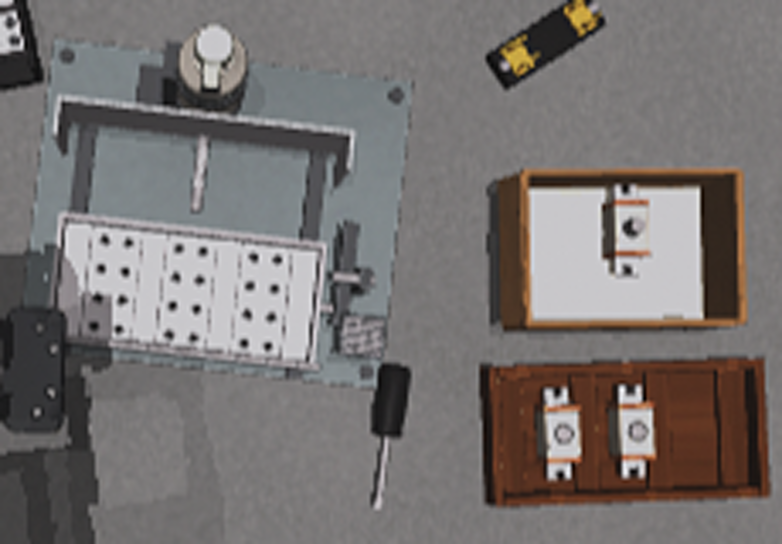

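View pics/s14.png

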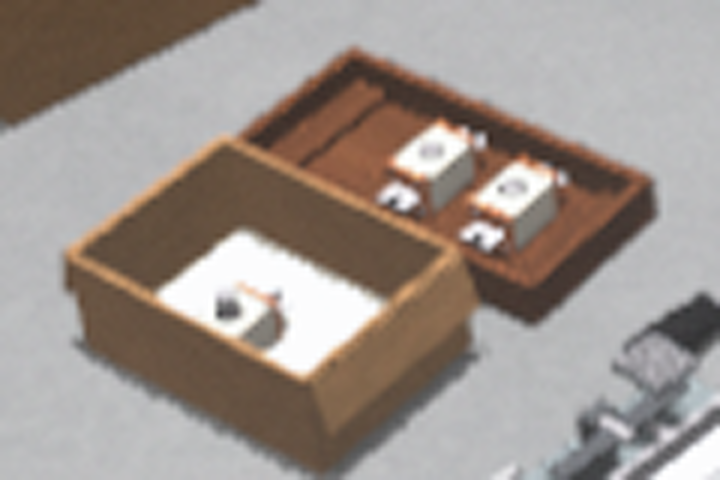

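View pics/s13.png

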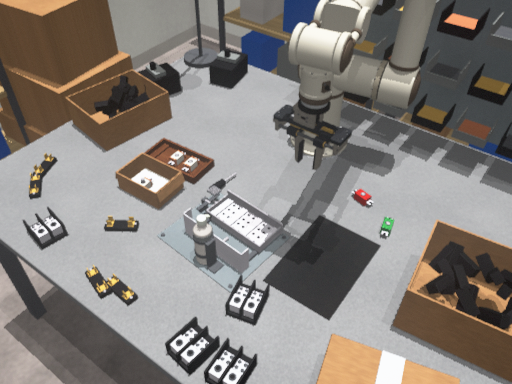

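```bash
python3 - <<'E'
from h import *
c=bot.read_camera("top");o=np.array([.4190,-.3305]);ya=.058
tx=np.array([np.cos(ya),np.sin(ya)]);ty=np.array([-np.sin(ya),np.cos(ya)])
im=cv2.resize(c["pixels"][190:245,328:420],None,fx=8.5,fy=8.5,interpolation=cv2.INTER_CUBIC)
def d(x,y,z):
    u,v=px(c,[*(o+x*tx+y*ty),z]);return (int((u-328+.5)*8.5),int((v-190+.5)*8.5))
for b in(0,.0615):
    for z,col in((.036,(0,255,0)),(.0425,(0,0,255))):
        cv2.polylines(im,[np.array([d(x,b+y,z) for x,y in((-.023,-.015),(.023,-.015),(.023,.015),(-.023,.015))])],True,col,1)
cv2.imwrite("pics/t14.png",im)
for U,V in((562,434),(638,431)):
    p=w(c,(U+.5)/3.4-.5+190,(V+.5)/3.4-.5+90,.036)[:2]-o;print(p@tx,p@ty)
E
```

```text
-0.0008060859335435328 0.059838590790822224
-0.00041917966103278547 -0.003193288408299008
```

View pics/t14.png

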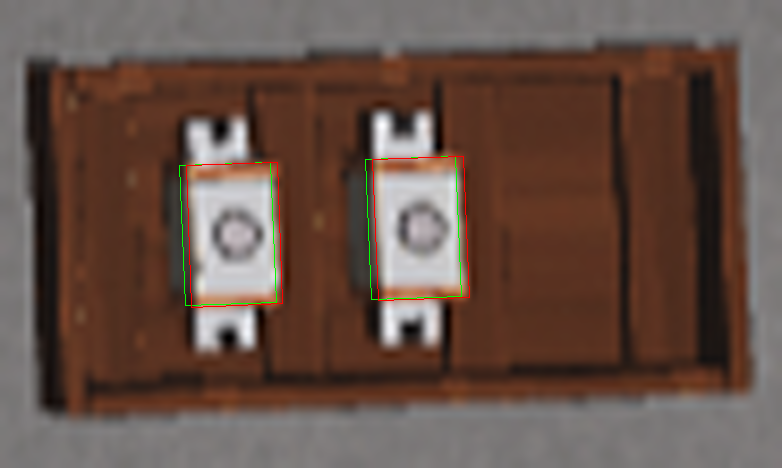

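Both fuses fit the bays to within 3 mm, and no contact force appeared while lowering them, so they lie on the tray floor rather than on a land. The arm is clear of everything, so I'm handing in.

```bash
python3 - <<'E'
from h import *
st("final");bot.job_done()
E
```

```text
final t 120.4 open 42.0 F [ 0.8  0.1 -0.5] p [0.4502 0.1993 0.2497]
the job is handed in; nothing more can be done
```

I finished the job in the order asked and handed it in at 120 s; no verdict was reported.

- **Sorting:** The one tripped fuse went into the scrap carton. The two sound fuses went flat into the centre and left bays of the drawer.
- **Cleaning:** I pushed the drawer in until the catch held it. I then pressed the cap about 6 mm to its stop with the drawer held in, and it sprang back up. Pressing the tab brought the drawer all the way out.
- **Stock tray:** Both cleaned fuses lie flat in the centre and left bays.

**Last checks:** The final pictures show the mat and drawer empty and both cleaned fuses in their tray bays. The tripped fuse is in the carton with its pin up. In the pictures the screwdriver and the look-alikes are where they started.

**What disagreed:**
- **Fingertip height:** The fingertips sit about 35 mm higher than the reported TCP. My first grasp closed on nothing above the tripped fuse and did not move it. I measured the gap by touching the bench and lowered every later height by 35 mm.
- **Fuse positions:** The fuses in the tray measured 2–3 mm to the right (−y) of where I set them, still inside their bays.
- **Shift in the carton:** Between two pictures the tripped fuse moved slightly inside the carton, probably the announced knock.

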